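# Unlock the ball tray and hold it level over the reader

### The arm

A 6-joint arm with a two-finger parallel gripper is mounted at the origin on a cart in front of the work surface, level with it; the furniture and walls round the work are solid. World frame = base frame: x ahead of the robot, y to its left, z up, the work surface at z = 0. Lengths are in mm, angles in rad, forces in N, time in s.
With the tool pointing down it reaches from about 350 to 875 mm from the base axis. Payload 4.2 kg.
Tool frame: the origin (TCP) lies midway between the tips of the shut fingers; the grasp point (between the pads) lies 19 mm behind it (arm.hold_point_z is the distance from the TCP to the grasp point, in mm); z points along the fingers, y is the line along which they close (so a half turn about z gives the same grasp; the last joint's range is limited). The gripper opens to 85 mm and grips with 20 to 120 N. Pads are 22 mm wide; open, the fingers measure 114 mm over their backs; the gripper's body (76 mm by 85 mm) begins 54 mm behind the grasp point. The pads swing forward as they close: fully open they stand 13 mm farther back than shut.
Start: joints at [1.434, 0.385, 0.008, 0, -1.194, -0.259], TCP at [240.933, 576.672, 231.312] pointing down, gripper open.
Joint ranges: [-3.14, 3.14], [-1.21, 2.06], [-1.07, 1.41], [-3.16, 2.05], [-2.99, -0.16], [-3.1, 3.1]. Speed limits (rad/s): [2.79, 2.79, 3.14, 3.14, 3.14, 3.14].

### API

Orientations are given as a unit quaternion [x, y, z, w].
In Python, from bench import arm, vision gives the robot as it stands. The module is installed in compiled form; this text tells all that it offers.
- The arm moves only by the tool servo_tool, never from a script. Its argument "plan" is a list of rows, each a list of 7 numbers: the shift along the world's x, y, z each as a share of 300 mm, from -1 to 1, then the turn, a rotation vector about the world's x, y, z each as a share of 2 rad, from -1 to 1, then the opening, from 0 (shut) to 1 (fully open). A call has 1 to 20 rows; each row shifts and turns the commanded pose from where the row before left it; what a row does not reach is not made up. A row lasts 1/8 s, in which the tool goes at most 62.5 mm and 10.7 degrees, less where a joint would pass 70% of its speed; a pose out of reach is approached as far as the arm can. A call with a number of a shift or a turn outside -1 to 1 is refused whole. A call with a gripper value outside its range is refused whole. The fingers move at their own pace and stop on an object; the grip force is fixed at half the most. Time passes only in rows, so rows that do not move let the fingers close. It gives the time, the measured TCP pose, the force, the opening and the grip force at its end, in the units of the state.
- arm.read_state(): the state, without advancing time (a new reading comes with each control period).
- vision.get_image(name): name is "scene" or "side" or "wrist"; returns a dict with "image" (480x640x3 uint8, red, green, blue), "z_map" (480x640 float32, mm along the optical axis (not along the pixel's ray), 0 where there is no reading), "K" (3x3 intrinsics, pixels), "world_to_cam" (4x4, takes a point from world to camera coordinates); the wrist camera has in their place "mount" (4x4, takes a point from camera to tool coordinates, whose origin is the TCP and whose axes are the flange's). Camera axes: x right, y down, z forward; pixel columns grow to the right and rows downward; lengths in mm; the calibration is good to about 2 mm. A picture is of the moment at which its call begins: read the wrist's pose just before it.
- arm.job_done(): hands the job in; it is judged then, once.
The state is a dict: "clock": time; "joints": joint angles; "joint_vel": joint speeds; "joint_efforts": joint torques, N m; "position": TCP position; "ee_rot": TCP orientation; "contact_force": force on the tool from outside, world axes, zero at the start; "wrist_torque": the same for the moment, N m; "gripper_width": finger opening in mm; "grasp_force": force on a finger pad.
Only numpy, scipy, OpenCV 4.12 (cv2) and the standard library are available. Lean on these libraries where they do the work, as an engineer would, in place of code of your own. Each camera call takes 0.05 s, during which the arm holds its last target. There are 200 camera calls.

### The job

Slide the keeper plate straight up out of the dock's slots and park it upright, fully down, in the slots of the empty stand. Then take the ball tray by its upright grip and carry it level, without tipping it or losing the loose steel ball from its shallow pocket, to the flat reader pad. Finish still holding the tray, steady and level, centred with its underside about 7 cm above the pad and its long side along the pad's long side; leave the other things alone.

Things in the scene. Friction and masses are not known exactly. Their poses are not given: they have to be found in the camera images.
- dock: Fixed grey dock, floor plate 196 (x) x 90 (y) x 8 mm, origin at the centre of its underside on the table. At each end (|x| 71 to 93 mm) an upright 82 mm high with a vertical slot 12 mm wide in y, open at the top, slot floor at z = 56 mm, 174 mm between the slots' outer ends. The tray stands in the middle on the floor plate (z = 8 mm) between 5 mm high ledges.
- stand: Fixed empty parking stand, base 196 (x) x 64 (y) x 10 mm, origin at the centre of its underside on the table. At each end (|x| 73 to 93 mm) an upright 45 mm high with a vertical slot 14 mm wide in y, centred on y = 0, open at the top, slot floor at z = 10 mm, 174 mm between the slots' outer ends. It is left or right of the dock, the reader on the other side.
- keeper: Loose white plastic keeper plate, 168 mm long (x), 8 mm thick (y), 60 mm high (z), about 90 g; origin at the middle of its lower edge. At the start it stands in the dock's slots above the tray (lower edge 56 mm above the table) and covers the tray's grip. Pinch it across its 8 mm thickness at the middle of its top edge. Either way round fits.
- keeper_top (a point): Middle of the keeper plate's top edge, 60 mm above its origin; axes as the keeper.
- tray: Loose aluminium ball tray, 134 (x) x 68 (y) mm, deck 7.5 mm thick, about 0.2 kg; origin at the centre of its underside. Upright black grip in its middle, 30 (x) x 14 (y) mm, top 45.5 mm above the underside: pinch it across y. Ball pocket on the +x half; on the -x half a round spirit level (28 mm across, top at 17.5 mm) balances it. Starts in the dock under the keeper, its x along the dock's x.
- tray_pocket (a point): Centre of the pocket at ball-centre height: 44 mm along +x from the tray's origin, 17 mm above its underside; the pocket is 34 mm across and 2.5 mm deep.
- ball_center (a point): Centre of the loose steel ball, 24 mm across, 56 g, lying in the tray's pocket with 5 mm play all round; its axes mean nothing.
- reader: Fixed low grey reader pad, 150 mm (x) x 90 mm (y) x 20 mm high, with a black window on top; origin at the centre of its underside on the table, x along its long side.
- reader_top (a point): Centre of the reader pad's top face, 20 mm above the table; axes as the reader.
- cup: Bystander: loose open plastic cup, 56 mm across, 44 mm high, origin at the centre of its base. Leave alone.
- jar: Bystander: loose white lidded jar, 42 mm across, 55 mm high, origin at the centre of its base. Leave alone.
Mind the look-alikes: they are no part of the job. Leave any red look-alike of the tray alone.

How it is judged (in metres and radians):
On the way, in this order (a step that is already met when the one before it is completed fails the run):
1. the keeper plate stands fully down in the stand's slots, let go (x of keeper in the frame of stand between -0.012 and 0.012 m and y of keeper in the frame of stand between -0.012 and 0.012 m and z of keeper in the frame of stand below 0.018 m and angle between keeper's own z axis and vertical below 0.25 rad and contact force between the fingers and keeper below 0.1 N), for 0.2 s.
2. the tray is lifted out of the dock by the gripper, ball in its pocket (z of tray in the frame of dock above 0.05 m and contact force between the fingers and tray above 1 N and distance between ball_center and tray_pocket below 0.014 m), for 0.2 s.
At the end, for the whole second after the job is handed in: Gripper alone holds the tray at rest: within 30 mm of the pad's centre along each pad axis, underside 35-105 mm above it, long sides parallel within 0.2 rad, level within 0.09 rad, ball within 14 mm of the pocket point; keeper within 12 mm of the stand's centre, fully down, upright within 0.25 rad (x of tray in the frame of reader_top between -0.03 and 0.03 m and y of tray in the frame of reader_top between -0.03 and 0.03 m and z of tray in the frame of reader_top between 0.035 and 0.105 m and angle between the x axis of tray and the x axis of reader, either way round below 0.2 rad and angle between tray's own z axis and vertical below 0.09 rad and linear speed of tray below 0.02 m/s and angular speed of tray below 0.15 rad/s and contact force between the fingers and tray above 1 N and contact force between tray and reader below 0.1 N and distance between ball_center and tray_pocket below 0.014 m and x of keeper in the frame of stand between -0.012 and 0.012 m and y of keeper in the frame of stand between -0.012 and 0.012 m and z of keeper in the frame of stand below 0.018 m and angle between keeper's own z axis and vertical below 0.25 rad); the arm keeps its last pose, push and grip.
It fails at once if the ball leaves its pocket (more than 20 mm from the pocket's centre point) (distance between ball_center and tray_pocket above 0.02 m).
It fails at once if the tray is tipped more than 0.35 rad (angle between tray's own z axis and vertical above 0.35 rad).
It fails at once if the cup or the jar is moved more than 30 mm (distance of any of cup, jar from where it was at the start of the episode above 0.03 m).
It also fails if it takes over 67 s, if anything falls off the work surface, if the arm or the gripper's body presses on something with over 40 N, if the wrist force passes 120 N, or if a joint passes its speed limit or range.

## Working session

There is one attempt and no reset: what is moved stays moved. The work goes in short steps, Python scripts to look and compute and a tool call to move; the robot and the scene stay as the last step left them, time stands still between calls to the robot, and variables do not carry over. Pictures are saved under pics/ and viewed, at most 10 in all, crops included, and the job is handed in when it is done.

Besides the shell and the picture viewer there is one more tool, called after "Request:" as name([rows], argument=value, ...), one row to a line, values as JSON. servo_tool: Moves the arm, as the interface text tells. Its arguments: {"type":"object","properties":{"plan":{"type":"array"}},"required":["plan"]}

```bash
mkdir -p pics; cat > h.py <<'E'
import numpy as np, cv2
from bench import arm, vision
from scipy.spatial.transform import Rotation as R
def grab(n):
    s=arm.read_state(); d=vision.get_image(n)
    if n=='wrist':
        T=np.eye(4);T[:3,:3]=R.from_quat(s['ee_rot']).as_matrix();T[:3,3]=s['position'];c2w=T@np.array(d['mount'])
    else: c2w=np.linalg.inv(d['world_to_cam'])
    z=d['z_map'];K=np.array(d['K']);v,u=np.mgrid[:480,:640]
    P=np.stack([(u-K[0,2])/K[0,0]*z,(v-K[1,2])/K[1,1]*z,z],-1)@c2w[:3,:3].T+c2w[:3,3]
    P[z<=0]=np.nan
    return d['image'],P,c2w,K
def save(n,im): cv2.imwrite('pics/'+n+'.png',cv2.cvtColor(im,cv2.COLOR_RGB2BGR))
E
python3 - <<'E'
from h import *
for n in('scene','side','wrist'):
    im,P,c,K=grab(n);save(n,im);np.savez(f'{n}.npz',im=im,P=P,c=c,K=K);print(n,c.round(2).tolist(),K[0,0])
print(arm.read_state())
E
```

```text
scene [[0.76, -0.35, 0.55, -99.79], [-0.65, -0.39, 0.66, -815.22], [-0.01, -0.85, -0.52, 692.17], [0.0, 0.0, 0.0, 1.0]] 442.7857304384594
side [[-1.0, 0.01, -0.04, 559.04], [0.04, 0.47, -0.88, 1005.12], [0.01, -0.88, -0.47, 655.2], [0.0, 0.0, 0.0, 1.0]] 497.51812032126855
wrist [[-0.38, -0.88, -0.29, 314.48], [-0.92, 0.37, 0.12, 544.59], [0.0, 0.31, -0.95, 373.27], [0.0, 0.0, 0.0, 1.0]] 366.1181564393309
{'clock': 0.15, 'joints': array([ 1.43358270e+00,  3.85406522e-01,  6.92198948e-03, -3.54015479e-04,
       -1.19402801e+00, -2.58616089e-01]), 'joint_vel': array([ 0.0003733 , -0.00241497,  0.00411556,  0.00127155,  0.00067759,
        0.0001153 ]), 'joint_efforts': array([-7.12394444e-05, -3.92676795e+01,  1.88581914e+01,  4.18861091e+00,
       -3.41928346e-03, -1.36132332e-07]), 'position': array([240.78831049, 576.26219866, 230.44958313]), 'ee_rot': array([ 9.80465491e-01, -1.96689240e-01, -1.12177015e-04,  8.66507741e-04]), 'contact_force': array([-0.29615748, -0.54383983, -0.84063011]), 'wrist_torque': array([0.05520984, 0.02056378, 0.04013702]), 'grasp_force': 0.0, 'gripper_width': 85.68187997163103}
```

View pics/scene.png

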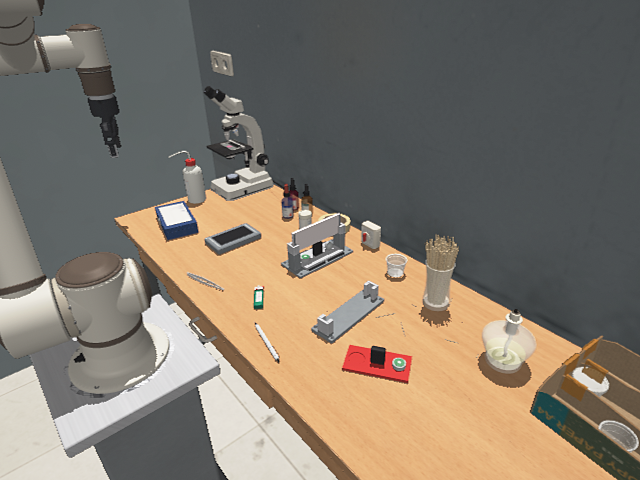

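View pics/side.png

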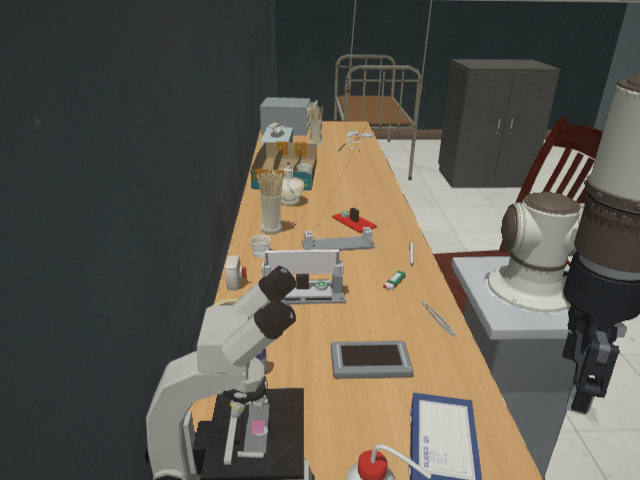

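The scene picture shows the dock with the white keeper at (317,245), the stand at (348,313), the reader at (233,237), the red look-alike at (378,362), the cup at (396,266) and the jar at (305,217). I'll measure them from the depth and check with an enlarged crop.

```bash
python3 - <<'E'
from h import *
def fit(nm,P,m):
    q=P[m&~np.isnan(P[...,0])]
    if len(q)<8: print(nm,len(q));return
    (c,s,a)=cv2.minAreaRect(q[:,:2].astype(np.float32))
    if s[0]<s[1]: s=s[::-1];a+=90
    print(nm,len(q),'c',np.round(c,1),'size',np.round(s,1),'ang',round((a+90)%180-90,1),'z',np.percentile(q[:,2],[5,50,95]).round(1))
for n,boxes in (('scene',dict(dock=(275,205,360,278),stand=(305,275,390,345),reader=(200,218,266,255))),('side',dict(dock=(258,245,350,306),stand=(298,222,380,252),reader=(325,335,420,382)))):
    f=np.load(n+'.npz');im,P=f['im'],f['P'];v,u=np.mgrid[:480,:640]
    for k,(a,b,c,d) in boxes.items():
        B=(u>a)&(u<c)&(v>b)&(v<d);z=P[...,2]
        for lo,hi in {'dock':((104,121),(76,88),(5,12)),'stand':((39,50),(6,14)),'reader':((14,25),)}[k]:
            m=B&(z>lo)&(z<hi)
            fit(f'{n} {k} {lo}-{hi}',P,m)
            if (k=='stand' and lo==39) or (k=='dock' and lo==76):
                nn,l=cv2.connectedComponents(m.astype(np.uint8))
                for i in range(1,nn):
                    if (l==i).sum()>15: fit('   part',P,l==i)
im=np.load('scene.npz')['im'];save('crop',cv2.resize(im[195:395,205:435],None,fx=3.4,fy=2.95,interpolation=3)[:600,:800])
im=np.load('side.npz')['im'];save('crop2',cv2.resize(im[215:385,225:425],(800,600),interpolation=3))
E
```

```text
scene dock 104-121 258 c [554.3  11. ] size [168.1  13.5] ang 0.7 z [104.8 111.7 116. ]
scene dock 76-88 246 c [554.8   3. ] size [187.1  31.6] ang -4.4 z [76.5 81.2 86.9]
   part 246 c [554.8   3. ] size [187.1  31.6] ang -4.4 z [76.5 81.2 86.9]
scene dock 5-12 515 c [638.2  90.5] size [417.4 247.7] ang 54.0 z [ 5.3  7.9 11.5]
scene stand 39-50 159 c [ 454.3 -229.7] size [190.1  33. ] ang 7.4 z [39.7 43.4 45.7]
   part 70 c [ 537.8 -218.7] size [32.8 22. ] ang -81.8 z [39.6 43.3 45.7]
   part 89 c [ 371.3 -240.5] size [32.9 22.6] ang -82.8 z [39.8 43.4 45.7]
scene stand 6-14 1272 c [ 453.6 -229.6] size [197.2  66. ] ang 7.6 z [ 7.   9.1 11.4]
scene reader 14-25 775 c [425.3 257.4] size [152.8  97.7] ang 1.0 z [15.6 18.9 21.4]
side dock 104-121 441 c [557.4  16.6] size [165.6  15.3] ang 0.2 z [104.9 111.6 116.4]
side dock 76-88 397 c [556.3  18.3] size [185.1  29. ] ang 0.4 z [76.5 81.4 87.1]
   part 397 c [556.3  18.3] size [185.1  29. ] ang 0.4 z [76.5 81.4 87.1]
side dock 5-12 542 c [548.9 -74.5] size [274.9 244.3] ang 89.9 z [ 5.6  8.6 11.6]
side stand 39-50 93 c [ 456.2 -222.7] size [185.   33.8] ang 6.9 z [39.5 43.7 46.1]
   part 46 c [ 373.7 -232.1] size [32.5 19. ] ang -83.1 z [39.3 43.7 46.1]
   part 47 c [ 538.8 -212.9] size [34.1 18.2] ang -86.0 z [40.2 43.8 45.9]
side stand 6-14 766 c [ 444.6 -274.4] size [228.9 166.7] ang 5.4 z [ 6.6  9.2 11.6]
side reader 14-25 2482 c [426.4 262.7] size [150.   93.1] ang 0.2 z [16.3 19.5 21.5]
```

View pics/crop.png

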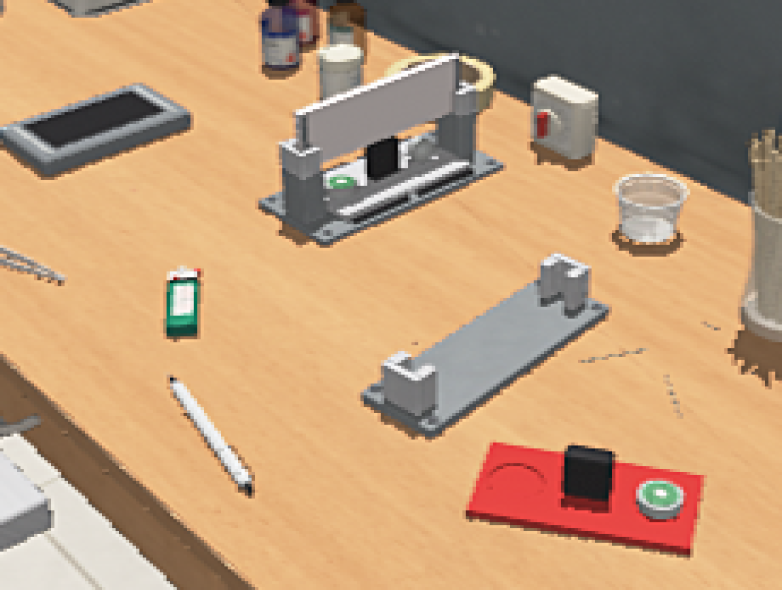

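View pics/crop2.png

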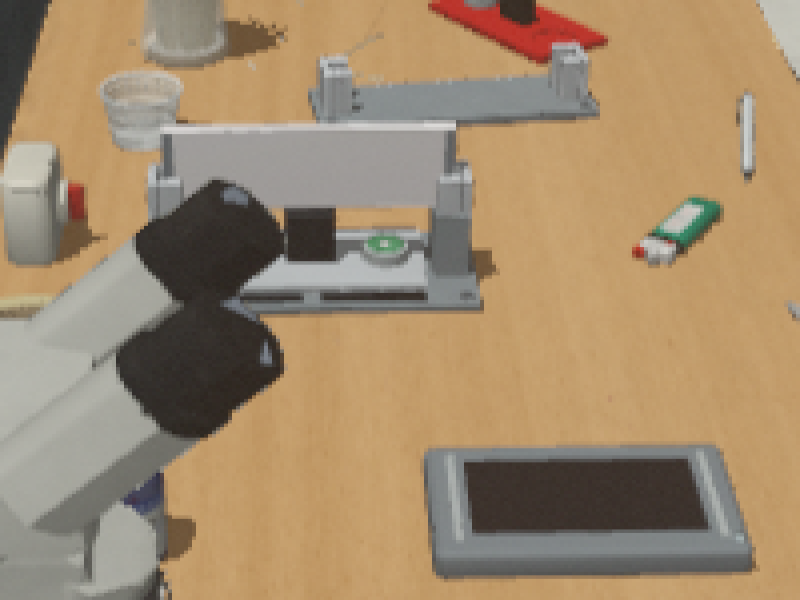

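The keeper is at about (555,14), nearly along x. The stand is at about (455,-226), turned by about 7.3°, and the reader at about (426,260). Two things could be the tray: the aluminium one in the dock (scene ~(317,255)) and the red one at (378,362). The aluminium one fits, because it stands under the keeper, and the crop confirms this. I'm moving over the keeper for a close look.

Request:
servo_tool([
  [0.0872,-0.156,0.02,0,0,0.0165,1],
  [0.0872,-0.156,0.02,0,0,0.0165,1],
  [0.0872,-0.156,0.02,0,0,0.0165,1],
  [0.0872,-0.156,0.02,0,0,0.0165,1],
  [0.0872,-0.156,0.02,0,0,0.0165,1],
  [0.0872,-0.156,0.02,0,0,0.0165,1],
  [0.0872,-0.156,0.02,0,0,0.0165,1],
  [0.0872,-0.156,0.02,0,0,0.0165,1],
  [0.0872,-0.156,0.02,0,0,0.0165,1],
  [0.0872,-0.156,0.02,0,0,0.0165,1],
  [0.0872,-0.156,0.02,0,0,0.0165,1],
  [0.0872,-0.156,0.02,0,0,0.0165,1],
  [0,0,0,0,0,0,1],
  [0,0,0,0,0,0,1],
])

```text
clock: 1.9
position: [554.5, 14.9, 302.8]
ee_rot: [1.0, -0.0, -0.001, -0.0]
contact_force: [0.3, 0.5, 0.3]
gripper_width: 85.4
grasp_force: 0.0
```

```bash
cat >> h.py <<'E'
def fit(nm,P,m):
    q=P[m&~np.isnan(P[...,0])]
    if len(q)<8: print(nm,len(q));return
    (c,s,a)=cv2.minAreaRect(q[:,:2].astype(np.float32))
    if s[0]<s[1]: s=s[::-1];a+=90
    print(nm,len(q),'c',np.round(c,1),'size',np.round(s,1),'ang',round((a+90)%180-90,1),'z',np.percentile(q[:,2],[5,50,95]).round(1))
def parts(nm,P,lo,hi,mn=60,roi=None):
    m=(P[...,2]>lo)&(P[...,2]<hi)
    if roi: m&=(P[...,0]>roi[0])&(P[...,0]<roi[1])&(P[...,1]>roi[2])&(P[...,1]<roi[3])
    n,l=cv2.connectedComponents(m.astype(np.uint8))
    for i in range(1,n):
        if (l==i).sum()>mn: fit(nm+f' {lo}-{hi}',P,l==i)
E
python3 - <<'E'
from h import *
s=arm.read_state();print(s['position'],R.from_quat(s['ee_rot']).as_matrix().round(4)[:,1],s['joints'].round(2))
im,P,c,K=grab('wrist');save('w1',im);np.savez('w1.npz',im=im,P=P,c=c,K=K)
r=(440,670,-70,100)
parts('keeper',P,112,120,roi=r);parts('upr',P,79,86,roi=r);parts('base',P,4,11,roi=r)
E
```

```text
[554.50025933  14.94319615 302.75456925] [-7.e-04 -1.e+00 -1.e-04] [ 0.32  0.22 -0.04 -0.   -1.31  1.25]
keeper 112-120 1553 c [556.7  12.9] size [166.5   8.6] ang 0.8 z [114.6 116.  117.2]
upr 79-86 486 c [639.3  14.5] size [29.1 19.7] ang -89.3 z [80.6 82.1 83.5]
upr 79-86 145 c [473.6  21.1] size [19.9  9.8] ang -0.3 z [80.3 81.9 83.2]
upr 79-86 156 c [474.1   1.5] size [19.8  9.9] ang -0.0 z [80.4 81.7 83.1]
base 4-11 3511 c [556.4  12.7] size [195.7  90.1] ang 0.8 z [6.6 8.1 9.6]
```

View pics/w1.png

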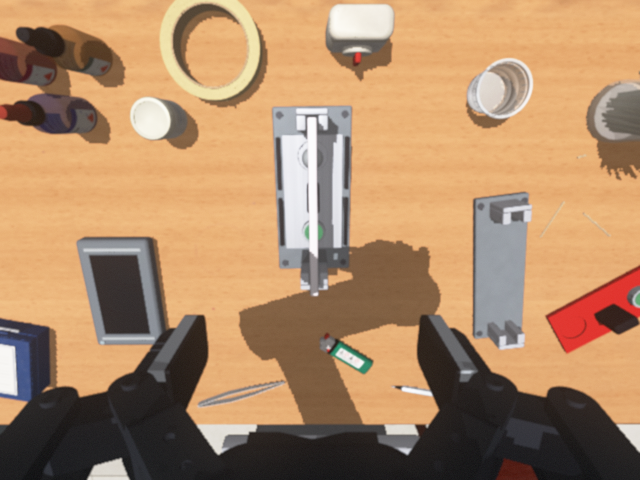

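The wrist view shows the keeper top from (312,115) to (314,295), the stand at (500,270), the reader at (122,290), the ball near (306,155), and jar and cup clear of the path. I'm descending on the keeper and fitting the stand and reader from the same picture.

Request:
servo_tool([
  [0.0073,-0.0067,-0.15,0,0,0.007,0.5],
  [0,0,-0.15,0,0,0,0.5],
  [0,0,-0.15,0,0,0,0.5],
  [0,0,-0.15,0,0,0,0.5],
  [0,0,-0.066,0,0,0,0.5],
  [0,0,-0.066,0,0,0,0.5],
  [0,0,0,0,0,0,0.5],
])

```text
clock: 2.82
position: [555.6, 14.0, 82.5]
ee_rot: [1.0, 0.008, -0.002, 0.0]
contact_force: [-0.9, 0.0, 0.3]
gripper_width: 42.7
grasp_force: 0.0
```

```bash
python3 - <<'E'
from h import *
P=np.load('w1.npz')['P']
r=(350,565,-310,-160);parts('st up',P,41,49,roi=r,mn=30);parts('st base',P,6,13,roi=r)
parts('reader',P,15,25,roi=(330,520,190,330))
E
```

```text
st up 41-49 393 c [ 538.4 -216.4] size [33.4 20.4] ang -82.8 z [41.9 44.9 46.3]
st up 41-49 297 c [ 374.  -238.5] size [32.1 21.4] ang -81.7 z [41.8 44.7 46.1]
st base 6-13 6054 c [ 456.2 -227.6] size [196.1  65.2] ang 7.8 z [ 8.6 10.2 11.5]
reader 15-25 7275 c [427.1 259.4] size [148.4  91.3] ang 0.3 z [17.9 19.9 21.3]
```

Request:
servo_tool([
  [0,-0.003,0,0,0,0,0],
  [0,0,0,0,0,0,0],
  [0,0,0,0,0,0,0],
  [0,0,0,0,0,0,0],
  [0,0,0,0,0,0,0],
  [0,0,0,0,0,0,0],
])

```text
clock: 3.58
position: [557.7, 12.5, 84.9]
ee_rot: [1.0, 0.007, 0.001, -0.0]
contact_force: [-1.9, 2.6, 6.2]
gripper_width: 7.2
grasp_force: 60.7
```

Request:
servo_tool([
  [0,0,0.05,0,0,0,0],
  [0,0,0.08,0,0,0,0],
  [0,0,0.1,0,0,0,0],
  [0,0,0.1,0,0,0,0],
  [0,0,0.1,0,0,0,0],
  [0,0,0,0,0,0,0],
  [0,0,0,0,0,0,0],
])

```text
clock: 4.45
position: [556.2, 11.9, 211.9]
ee_rot: [1.0, 0.007, -0.001, -0.0]
contact_force: [0.2, -0.2, -1.4]
gripper_width: 7.0
grasp_force: 59.7
```

```bash
python3 - <<'E'
from h import *
s=arm.read_state();print(s['position'],R.from_quat(s['ee_rot']).as_matrix().round(4)[:,0],s['gripper_width'],s['grasp_force'])
im,P,c,K=grab('wrist');save('w2',im);np.savez('w2.npz',im=im,P=P,c=c,K=K)
r=(440,670,-70,100)
parts('keeper',P,195,270,roi=r,mn=30)
E
```

```text
[556.15269567  11.90104474 211.89490676] [ 0.9999  0.0136 -0.0019] 7.038301432186345 59.67170476913452
keeper 195-270 21893 c [574.8   2. ] size [107.7  82.7] ang -26.9 z [232.4 252.2 269.1]
```

View pics/w2.png

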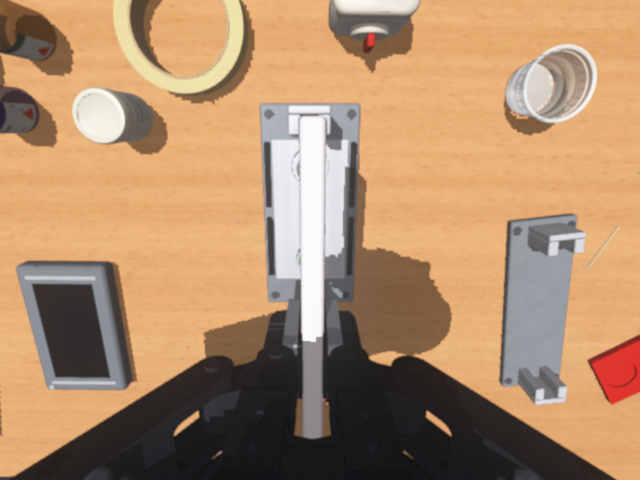

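Request:
servo_tool([
  [-0.0417,-0.0998,0,0,0,0.0075,0],
  [-0.0417,-0.0998,0,0,0,0.0075,0],
  [-0.0417,-0.0998,0,0,0,0.0075,0],
  [-0.0417,-0.0998,0,0,0,0.0075,0],
  [-0.0417,-0.0998,0,0,0,0.0075,0],
  [-0.0417,-0.0998,0,0,0,0.0075,0],
  [-0.0417,-0.0998,0,0,0,0.0075,0],
  [-0.0417,-0.0998,0,0,0,0.0075,0],
  [0,0,-0.1,0,0,0,0],
  [0,0,-0.1,0,0,0,0],
  [0,0,-0.1,0,0,0,0],
  [0,0,0,0,0,0,0],
  [0,0,0,0,0,0,0],
  [0,0,0,0,0,0,0],
])

```text
clock: 6.25
position: [457.8, -227.5, 123.9]
ee_rot: [0.998, 0.067, 0.001, 0.0]
contact_force: [-0.4, -1.1, -1.0]
gripper_width: 7.1
grasp_force: 59.7
```

```bash
python3 - <<'E'
from h import *
s=arm.read_state();p=s['position'];X=R.from_quat(s['ee_rot']).as_matrix();print(p.round(1),X[:,0].round(4),s['grasp_force'])
def keep(P,p,a,tag):
    t=np.array([np.cos(a),np.sin(a)]);n=np.array([-t[1],t[0]]);q=P.reshape(-1,3);q=q[np.abs(q[:,2]-p[2]-31)<5]
    d=q[:,:2]-p[:2];u=d@t;w=d@n;m=(abs(w)<9)&(abs(u)<110)&(u>15);u,w=u[m],w[m]
    print(tag,len(u),'far end',np.percentile(u,98.5).round(1),'slope deg',np.degrees(np.polyfit(u,w,1)[0]).round(2),'mid w',np.median(w).round(1),'range',np.percentile(w,[2,98]).round(1))
f=np.load('w2.npz');keep(f['P'],np.array([556.15,11.9,211.9]),0.0136,'w2')
im,P,c,K=grab('wrist');save('w3',im);np.savez('w3.npz',im=im,P=P,c=c,K=K)
keep(P,p,np.arctan2(X[1,0],X[0,0]),'w3')
r=(340,565,-310,-150);parts('st up',P,40,50,roi=r,mn=30);parts('st base',P,6,13,roi=r)
im,P,c,K=grab('scene');save('s3',cv2.resize(im[215:375,280:420],(700,600),interpolation=3));
E
```

```text
[ 457.8 -227.5  123.9] [0.991  0.134  0.0023] 59.712005853652954
w2 5231 far end 81.6 slope deg 0.06 mid w -0.8 range [-4.8  2.9]
w3 5220 far end 81.4 slope deg 0.1 mid w -0.7 range [-4.6  3.1]
st up 40-50 1236 c [ 537.7 -216.1] size [32.  19.2] ang -82.2 z [43.8 45.1 46.3]
st base 6-13 12220 c [ 473.3 -224.8] size [160.   64.3] ang 7.7 z [ 9.  10.2 11.3]
st base 6-13 72 c [ 384.3 -306.8] size [12.6  6.4] ang -0.0 z [6.7 7.7 8.8]
```

View pics/w3.png

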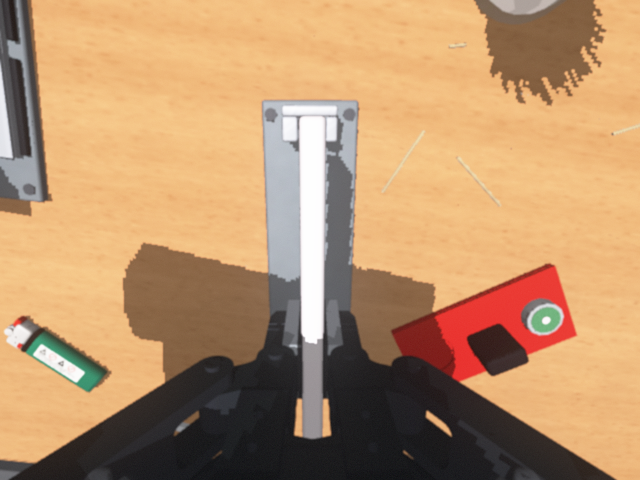

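The keeper hangs over the stand lined up to about 1 mm; its far end is inside the far slot at (312,120). A small correction, then lower halfway into the slots and check the force.

Request:
servo_tool([
  [-0.0027,0.0037,-0.08,0,0,0,0],
  [0,0,-0.05,0,0,0,0],
  [0,0,-0.04,0,0,0,0],
  [0,0,-0.03,0,0,0,0],
  [0,0,0,0,0,0,0],
  [0,0,0,0,0,0,0],
])

```text
clock: 7.1
position: [456.6, -226.4, 63.1]
ee_rot: [0.998, 0.067, 0.0, 0.0]
contact_force: [0.5, 0.2, -1.2]
gripper_width: 6.7
grasp_force: 59.7
```

In the slots with no force. I'm lowering the rest, down to TCP ~40.

Request:
servo_tool([
  [0,0,-0.03,0,0,0,0],
  [0,0,-0.03,0,0,0,0],
  [0,0,-0.013,0,0,0,0],
  [0,0,0,0,0,0,0],
  [0,0,0,0,0,0,0],
])

```text
clock: 7.72
position: [456.3, -226.3, 40.9]
ee_rot: [0.998, 0.067, 0.0, 0.0]
contact_force: [-0.4, 0.2, -1.5]
gripper_width: 6.8
grasp_force: 59.7
```

Request:
servo_tool([
  [0,0,-0.006,0,0,0,0],
  [0,0,0,0,0,0,0],
  [0,0,0,0,0,0,0.4],
  [0,0,0,0,0,0,0.4],
  [0,0,0,0,0,0,0.4],
  [0,0,0.1,0,0,0,0.5],
  [0,0,0.15,0,0,0,0.5],
  [0,0,0.2,0,0,0,0.8],
  [0,0,0.2,0,0,0,0.8],
  [0,0,0,0,0,0,0.8],
  [0,0,0,0,0,0,0.8],
])

```text
clock: 9.1
position: [455.5, -225.9, 233.6]
ee_rot: [0.998, 0.067, -0.0, -0.0]
contact_force: [0.2, -0.8, 0.4]
gripper_width: 68.2
grasp_force: 0.0
```

```bash
python3 - <<'E'
from h import *
s=arm.read_state();print(s['position'].round(1),s['gripper_width'])
im,P,c,K=grab('wrist');r=(340,565,-310,-150)
parts('keeper top',P,60,80,roi=r);parts('up',P,41,49,roi=r,mn=30);parts('base',P,6,13,roi=r)
E
```

```text
[ 455.5 -225.9  233.6] 68.17858422162278
keeper top 60-80 1718 c [ 454.9 -227.7] size [167.3   8. ] ang 7.8 z [68.7 70.1 71.2]
up 41-49 631 c [ 537.9 -216.3] size [31.2 19.6] ang -82.3 z [43.6 45.  46.3]
up 41-49 193 c [ 372.  -228.3] size [20.7 11.1] ang 7.3 z [42.6 44.8 45.9]
up 41-49 189 c [ 375.  -248.7] size [20.8 10.2] ang 7.3 z [42.4 44.9 46.3]
base 6-13 9243 c [ 455.7 -227.4] size [195.4  64.2] ang 7.6 z [ 8.8 10.1 11.4]
```

The keeper is fully down (top edge at z = 70) and within 1 mm of the stand's centre. I'm going back over the dock to look at the tray.

Request:
servo_tool([
  [0.042,0.0994,0,0,0,-0.0075,0.8],
  [0.042,0.0994,0,0,0,-0.0075,0.8],
  [0.042,0.0994,0,0,0,-0.0075,0.8],
  [0.042,0.0994,0,0,0,-0.0075,0.8],
  [0.042,0.0994,0,0,0,-0.0075,0.8],
  [0.042,0.0994,0,0,0,-0.0075,0.8],
  [0.042,0.0994,0,0,0,-0.0075,0.8],
  [0.042,0.0994,0,0,0,-0.0075,0.8],
  [0,0,0,0,0,0,0.8],
  [0,0,0,0,0,0,0.8],
  [0,0,0,0,0,0,0.8],
])

```text
clock: 10.52
position: [556.4, 11.5, 233.4]
ee_rot: [1.0, 0.007, -0.001, 0.0]
contact_force: [-0.6, 0.4, 0.3]
gripper_width: 68.5
grasp_force: 0.0
```

```bash
python3 - <<'E'
from h import *
s=arm.read_state();print(s['position'].round(1),R.from_quat(s['ee_rot']).as_matrix()[:,0].round(4))
im,P,c,K=grab('wrist');save('w4',im);r=(440,670,-60,90)
parts('grip',P,48,58,roi=r);parts('deck',P,13.5,18,roi=r);parts('ball/level',P,24,40,roi=r,mn=20)
E
```

```text
[556.4  11.5 233.4] [ 0.9999  0.0132 -0.0014]
grip 48-58 353 c [635.1  14.1] size [28.5 15.9] ang -89.2 z [54.7 56.1 57.3]
grip 48-58 497 c [556.6  12.8] size [29.2 13.8] ang 0.4 z [50.5 53.2 54.6]
grip 48-58 355 c [477.   11.5] size [29.3 17.9] ang 89.5 z [49.7 55.7 57. ]
deck 13.5-18 6834 c [555.9  12.8] size [133.3  68.1] ang 0.8 z [14.3 15.6 16.9]
ball/level 24-40 513 c [598.9  13.9] size [22.9 22.6] ang 0.6 z [28.  33.7 36.8]
ball/level 24-40 41 c [570.6  13.1] size [12.5  1.5] ang -87.0 z [26.1 32.2 37.6]
ball/level 24-40 540 c [512.6  12. ] size [26.8 26.6] ang 1.6 z [24.7 25.9 27.2]
ball/level 24-40 186 c [485.   11.9] size [29.8  2.3] ang -87.3 z [25.  32.6 39.2]
```

View pics/w4.png

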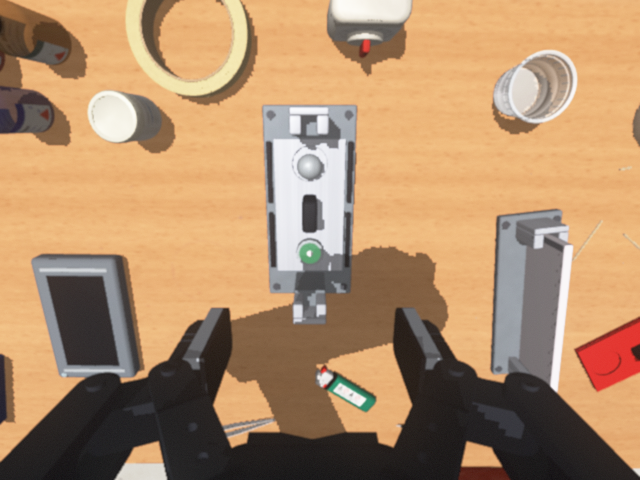

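The tray stands level in the dock: the grip is at (310,213) and the ball sits in its pocket at (309,167). I'm descending on the grip.

Request:
servo_tool([
  [0,0.0043,-0.15,0,0,0,0.45],
  [0,0,-0.15,0,0,0,0.45],
  [0,0,-0.15,0,0,0,0.45],
  [0,0,-0.12,0,0,0,0.45],
  [0,0,-0.08,0,0,0,0.45],
  [0,0,-0.04,0,0,0,0.45],
  [0,0,-0.015,0,0,0,0.45],
  [0,0,0,0,0,0,0.45],
  [0,0,0,0,0,0,0.45],
])

```text
clock: 11.7
position: [557.6, 13.8, 23.5]
ee_rot: [1.0, 0.007, 0.001, -0.0]
contact_force: [0.4, 0.9, 0.5]
gripper_width: 38.2
grasp_force: 0.0
```

Request:
servo_tool([
  [-0.003,-0.0033,0,0,0,0,0.35],
  [0,0,0,0,0,0,0.28],
  [0,0,0,0,0,0,0.22],
  [0,0,0,0,0,0,0.18],
  [0,0,0,0,0,0,0.14],
  [0,0,0,0,0,0,0.1],
  [0,0,0,0,0,0,0],
  [0,0,0,0,0,0,0],
  [0,0,0,0,0,0,0],
  [0,0,0,0,0,0,0],
])

```text
clock: 12.95
position: [556.3, 12.8, 22.8]
ee_rot: [1.0, 0.007, 0.0, -0.0]
contact_force: [-1.7, 3.1, 5.2]
gripper_width: 13.2
grasp_force: 58.6
```

Request:
servo_tool([
  [0,0,0.007,0,0,0,0],
  [0,0,0.015,0,0,0,0],
  [0,0,0.025,0,0,0,0],
  [0,0,0.035,0,0,0,0],
  [0,0,0.04,0,0,0,0],
  [0,0,0.04,0,0,0,0],
  [0,0,0.04,0,0,0,0],
  [0,0,0.04,0,0,0,0],
  [0,0,0.04,0,0,0,0],
  [0,0,0.04,0,0,0,0],
  [0,0,0.035,0,0,0,0],
  [0,0,0.025,0,0,0,0],
  [0,0,0.015,0,0,0,0],
  [0,0,0.007,0,0,0,0],
  [0,0,0,0,0,0,0],
  [0,0,0,0,0,0,0],
  [0,0,0,0,0,0,0],
])

```text
clock: 15.08
position: [555.9, 12.6, 143.4]
ee_rot: [1.0, 0.007, -0.0, 0.0]
contact_force: [0.8, -0.2, -2.2]
gripper_width: 13.2
grasp_force: 58.4
```

```bash
cat > chk.py <<'E'
from h import *
s=arm.read_state();p=s['position'];print(p.round(1),R.from_quat(s['ee_rot']).as_matrix()[:,[0,2]].round(4).T,s['grasp_force'])
im,P,c,K=grab('wrist');save('w5',im);r=(p[0]-90,p[0]+90,p[1]-60,p[1]+60)
b=p[2]-15 # approx underside
m=(abs(P[...,2]-b-7.5)<6)&(abs(P[...,0]-p[0])<75)&(abs(P[...,1]-p[1])<42)
q=P[m];fit('deck',P,m);C=np.linalg.lstsq(np.c_[q[:,:2]-p[:2],np.ones(len(q))],q[:,2],rcond=None)[0];print('plane',C.round(4))
parts('ball',P,b+14,b+32,roi=(p[0]+25,p[0]+70,p[1]-30,p[1]+30),mn=20)
E
python3 chk.py; python3 - <<'E'
import sys;sys.path.insert(0,'.')
E
```

```text
[555.9  12.6 143.4] [[ 9.999e-01  1.420e-02 -6.000e-04]
 [-5.000e-04 -2.000e-04 -1.000e+00]] 58.39115381240845
deck 21924 c [555.3  11.5] size [134.8  68.5] ang 0.9 z [133.7 136.2 137.3]
plane [-9.30000e-03 -1.00000e-03  1.36329e+02]
ball 142.43128321043125-160.43128321043125 2845 c [598.7  12.7] size [23.7 22.7] ang 68.0 z [147.9 154.3 157.5]
```

View pics/w5.png

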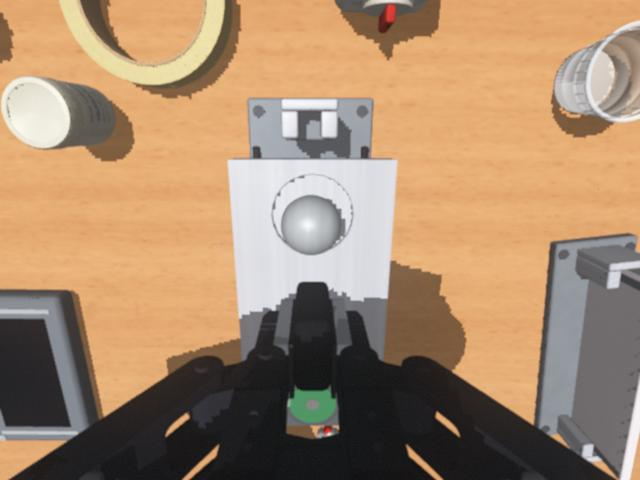

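The tray hangs level (0.01 rad) with the ball in its pocket at (312,225). I'm carrying it smoothly to the reader.

Request:
servo_tool([
  [-0.0031,0.0059,0,0,0,0,0],
  [-0.0077,0.0148,0,0,0,0,0],
  [-0.0138,0.0266,0,0,0,0,0],
  [-0.0214,0.0414,0,0,0,0,0],
  [-0.0275,0.0533,0,0,0,0,0],
  [-0.0312,0.0604,0,0,0,0,0],
  [-0.0312,0.0604,0,0,0,0,0],
  [-0.0312,0.0604,0,0,0,0,0],
  [-0.0312,0.0604,0,0,0,0,0],
  [-0.0312,0.0604,0,0,0,0,0],
  [-0.0312,0.0604,0,0,0,0,0],
  [-0.0312,0.0604,0,0,0,0,0],
  [-0.0312,0.0604,0,0,0,0,0],
  [-0.0312,0.0604,0,0,0,0,0],
  [-0.0275,0.0533,0,0,0,0,0],
  [-0.0214,0.0414,0,0,0,0,0],
  [-0.0138,0.0266,0,0,0,0,0],
  [-0.0077,0.0148,0,0,0,0,0],
  [-0.0031,0.0059,0,0,0,0,0],
  [0,0,0,0,0,0,0],
])

```text
clock: 17.62
position: [427.8, 260.7, 143.7]
ee_rot: [1.0, 0.007, -0.0, 0.0]
contact_force: [0.4, -0.3, -2.6]
gripper_width: 13.1
grasp_force: 58.4
```

Request:
servo_tool([
  [0,0,-0.006,0,0,0,0],
  [0,0,-0.014,0,0,0,0],
  [0,0,-0.022,0,0,0,0],
  [0,0,-0.025,0,0,0,0],
  [0,0,-0.025,0,0,0,0],
  [0,0,-0.02,0,0,0,0],
  [0,0,-0.012,0,0,0,0],
  [0,0,-0.005,0,0,0,0],
  [0,0,0,0,0,0,0],
  [0,0,0,0,0,0,0],
  [0,0,0,0,0,0,0],
  [0,0,0,0,0,0,0],
  [0,0,0,0,0,0,0],
  [0,0,0,0,0,0,0],
  [0,0,0,0,0,0,0],
  [0,0,0,0,0,0,0],
])

```text
clock: 19.62
position: [427.7, 260.9, 105.0]
ee_rot: [1.0, 0.007, -0.0, 0.0]
contact_force: [0.2, -1.1, -2.9]
gripper_width: 13.3
grasp_force: 58.4
```

```bash
python3 chk.py; python3 - <<'E'
from h import *
im,P,c,K=grab('side');parts('reader side',P,15,24,roi=(330,520,190,340));print(arm.read_state()['joint_vel'].round(3))
parts('deck side',P,90,104,roi=(330,520,190,340))
im,P,c,K=grab('scene');parts('keeper',P,62,76,roi=(350,565,-310,-160))
E
```

```text
[427.7 260.9 105. ] [[ 0.9999  0.0142 -0.    ]
 [-0.     -0.     -1.    ]] 58.43181788921356
deck 21910 c [427.3 259.7] size [134.4  68.4] ang 0.9 z [95.3 97.8 98.9]
plane [-9.10000e-03 -8.00000e-04  9.79347e+01]
ball 104.00633049797717-122.00633049797717 2841 c [470.1 260.8] size [23.4 23. ] ang 59.6 z [109.7 116.  119.2]
reader side 15-24 2422 c [426.3 263. ] size [150.1  93.5] ang 0.8 z [16.8 19.6 21.5]
[ 0.001  0.001  0.    -0.001  0.    -0.   ]
deck side 90-104 1399 c [428.2 261.7] size [134.5  73.7] ang 0.7 z [92.5 97.1 99.4]
keeper 62-76 264 c [ 454.8 -229.3] size [170.8  10.2] ang 7.6 z [62.6 68.2 70.6]
```

Everything is within tolerance and steady, so I'm handing in.

```bash
python3 -c "from bench import arm;print(arm.job_done())"
```

```text
the job is handed in; nothing more can be done
None
```

I handed the job in after about 20 s on the robot's clock. The keeper is fully down in the stand, and the gripper holds the tray still and level about 70 mm above the reader's centre, with the ball in its pocket. The hand-in returned no verdict.

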